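# Slide the glue saucepan onto the empty ring of the workshop hotplate

## Robot

A 7-joint arm with a two-finger parallel gripper is mounted at the origin on the work surface. World frame = base frame: x ahead of the robot, y to its left, z up, the work surface at z = 0. Lengths are in m, angles in rad, forces in N, time in s.
With the tool pointing down it reaches from about 0.425 to 1.025 m from the base axis. Payload 9.4 kg.
Tool frame: the origin (TCP) lies on the centre line of the jaws, within the pads' length; the fingertips stand 8 mm ahead of it and the grasp point (between the pads) lies 11 mm behind it; z points along the fingers, y is the direction in which the jaws open and shut (so a half turn about z gives the same grasp; the last joint's range is limited). The gripper opens to 85 mm and grips with 20 to 120 N. Pads are 22 mm wide; open, the fingers measure 114 mm over their backs; the gripper's body (76 mm by 85 mm) begins 54 mm behind the grasp point. The pads swing forward as they close: fully open they stand 13 mm farther back than shut.
Start: joints at [1.186, 0.599, -0.003, 1.599, 0.002, 0.943, -0.08], TCP at [0.22, -0.691, 0.239] pointing down, gripper open.
Joint ranges: [-2.57, 2.57], [-0.35, 1.97], [-1.29, 1.29], [0.11, 2.56], [-1.05, 4.19], [0.11, 1.86], [-2.63, 2.63]. Speed limits (rad/s): [2.22, 2.22, 3.01, 3.01, 3.14, 3.14, 3.14].

## Interface

Orientations are given as a unit quaternion [x, y, z, w].
In Python, from station import monitor, imaging, robot gives the robot as it stands.
- The arm moves only by the tool move_arm, never from a script. Its argument "deltas" is a list that holds one entry, the list of rows, each a list of 5 numbers: the shift along the world's x, y, z in mm, then the turn about the world's z in degrees, then the opening in per cent of the stroke, from 0 (shut) to 100 (fully open). In form: [[[x, y, z, yaw, fingers], ...]]. A call has exactly 5 rows; each row is the pose to reach, as a shift and turn from the pose commanded when the call began; what a row does not reach only later rows make up. A row lasts 1/12 s, in which the tool goes at most 41.7 mm and 7.16 degrees, less where a joint would pass 70% of its speed; a pose out of reach is approached as far as the arm can. A call with a gripper value outside its range is refused whole. The fingers move at their own pace and stop on an object; the grip force is fixed at half the most. Time passes only in rows, so rows that repeat a pose let the fingers close, or fill a call up. It gives the time, the measured TCP pose, the force and the opening at its end, in the units of the state.
- monitor.observe(): the state, without advancing time (a new reading comes with each control period).
- imaging.snapshot(name): name is "scene" or "top" or "wrist"; returns the picture (384x512x3 uint8, red, green, blue); there is no depth.
- imaging.camera_info(name): a dict with "fx", "fy", "cx", "cy" (pixels), "D" ([k1, k2, p1, p2, k3] as OpenCV has them; the pictures are not rectified), "position" and "rotation" of the camera in the world. Camera axes: x right, y down, z forward; pixel columns grow to the right and rows downward; lengths in m; the calibration is good to about 2 mm. A picture is of the moment at which its call begins: read the wrist's pose just before it. camera_info takes no time and is no camera call; for the wrist camera it gives the pose at the moment of the call.
- robot.sign_off(): hands the job in, once; it reports no verdict.
The state is a dict: "time_s": time; "joints": joint angles; "joint_vel": joint speeds; "joint_efforts": joint torques, N m; "position": TCP position; "ee_rot": TCP orientation; "wrist_force": force on the tool from outside, world axes, zero at the start; "torque": the same for the moment, N m; "width": finger opening in m.
Only numpy, scipy, OpenCV 4.12 (cv2) and the standard library are available. Lean on these libraries where they do the work, as an engineer would, in place of code of your own. Each camera call takes 0.05 s, during which the arm holds its last target.

## Task

The middle ring of the workshop hotplate has failed. Slide the saucepan that stands on it sideways along the plate, without lifting or tipping it, until it stands centred on the empty marked ring. Leave the kettle where it is, and let go of the saucepan.

Things in the scene. Friction and masses are not known exactly. Their poses are not given: they have to be found in the camera images.
- saucepan: Steel saucepan on the middle ring, 124 mm across, 80 mm high, 0.35 to 0.65 kg (not the smaller pan on the bench). Origin: centre of its underside; z up. Its dark wooden handle points along its own -x, roughly to the robot: a level bar 18 mm wide (y), 16 mm thick, centred 66 mm above the underside, reaching from 82 to 202 mm from the pan's axis. The rim is 6 mm above the handle's top.
- ring_free: The empty outer ring printed on the hotplate, a light circle 160 mm across round a small 48 mm one. Origin: its centre, on the plate's flat top, 40 mm above the bench; y axis along the row of three rings, 200 mm apart. The fixed plate is 640 mm along the row, 300 mm across. A 60 mm tin and 70 mm jar stand on its far edge, 118 mm behind the row; the way from the middle to the empty ring is clear.
- kettle: Aluminium kettle, 144 mm wide, 178 mm high over its arched black handle, standing on the other outer ring. Origin: centre of its underside. Its spout (along its own +x, tip about 110 mm from its axis) points away from the robot. It stays where it is.

How it is judged:
By the outcome, as a careful person would: the job done as asked, in the order asked, and still so for the second after the job is handed in, with the robot touching nothing.
It also fails if it takes over 32 s, if anything falls off the work surface, if the arm or the gripper's body presses on something with over 40 N, if the wrist force passes 120 N, or if a joint passes its speed limit or range.

## Working session

There is one attempt and no reset: what is moved stays moved. The work goes in short steps, Python scripts to look and compute and a tool call to move; the robot and the scene stay as the last step left them, time stands still between calls to the robot, and variables do not carry over. Pictures are saved under pics/ and viewed, and the job is handed in when it is done.

Besides the shell and the picture viewer there is one more tool, called after "Emit:" as name(argument=value, ...), one argument or row to a line, values as JSON. move_arm: Moves the arm, as the interface text tells. Its arguments: {"type":"object","properties":{"deltas":{"type":"array"}},"required":["deltas"]}

```bash
mkdir -p pics; python3 - <<'E'
from station import monitor, imaging, robot
import cv2, json
s=monitor.observe(); print(s)
for n in ("scene","top","wrist"):
    print(n,imaging.camera_info(n))
for n in ("scene","top"):
    im=imaging.snapshot(n); cv2.imwrite(f"pics/{n}0.png",im[:,:,::-1])
E
```

```text
{'time_s': 0.0, 'joints': array([ 1.18630722,  0.60008829, -0.0025791 ,  1.60012827,  0.00179651,
        0.94288598, -0.07980276]), 'joint_vel': array([ 0.00057912,  0.00109294, -0.0010892 ,  0.00019656,  0.00158991,
        0.00087665,  0.0006862 ]), 'joint_efforts': array([-2.01529574e-04, -7.76445222e+01,  1.56493306e+00, -2.58003491e+01,
        1.24106073e-02,  8.92460870e-03, -3.13916317e-06]), 'position': array([ 0.21951082, -0.6904943 ,  0.2384436 ]), 'ee_rot': array([ 9.88174920e-01,  1.53328922e-01, -1.72538971e-04, -7.33772888e-04]), 'wrist_force': array([ 0.43032879, -1.38075534, -0.59104633]), 'torque': array([ 0.05698838,  0.01669248, -0.04175331]), 'width': 0.08564124025397078}
scene {'fx': 424.26810004361244, 'fy': 424.26810004361244, 'cx': 254.18888289111914, 'cy': 190.99040448168788, 'D': array([0.04077741, 0.        , 0.        , 0.        , 0.        ]), 'position': array([ 0.9107989 , -0.17372011,  0.70122845]), 'rotation': array([ 0.84516204,  0.46826081, -0.11872381, -0.22877412])}
top {'fx': 475.60809220732295, 'fy': 475.60809220732295, 'cx': 264.5002210907244, 'cy': 194.87341269636704, 'D': array([-0.11192912,  0.        ,  0.        ,  0.        ,  0.        ]), 'position': array([0.48647281, 0.00682238, 0.9766078 ]), 'rotation': array([ 0.70666596, -0.7048738 ,  0.04395433, -0.04294382])}
wrist {'fx': 316.99704585469937, 'fy': 316.99704585469937, 'cx': 255.36810297707723, 'cy': 191.1587378318235, 'D': array([-0.05808545,  0.        ,  0.        ,  0.        ,  0.        ]), 'position': array([ 0.29160283, -0.66901184,  0.37344751]), 'rotation': array([ 0.79900279, -0.58275264, -0.08816601,  0.1192504 ])}
```

View pics/scene0.png

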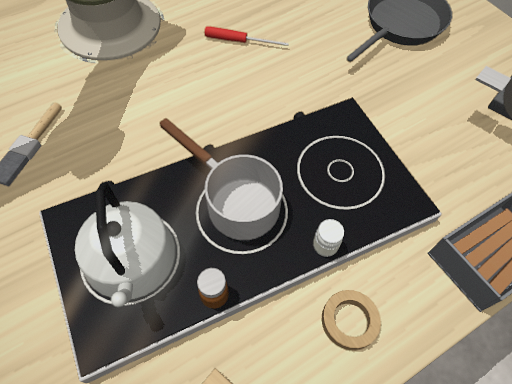

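View pics/top0.png

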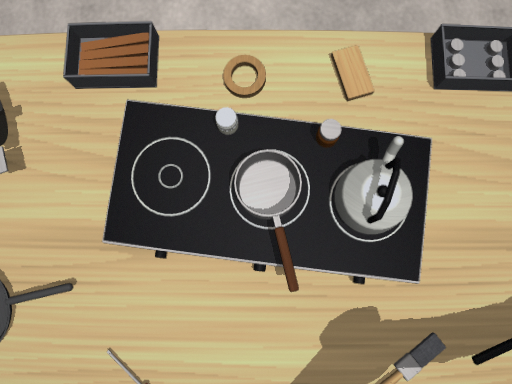

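```bash
cat > h.py <<'E'
import numpy as np, cv2
from scipy.spatial.transform import Rotation as R
def K(c): return np.array([[c['fx'],0,c['cx']],[0,c['fy'],c['cy']],[0,0,1.]])
def proj(c,P):
    Rm=R.from_quat(c['rotation']).as_matrix(); P=np.atleast_2d(np.asarray(P,float))
    pc=(P-c['position'])@Rm
    return cv2.projectPoints(pc.reshape(-1,1,3),np.zeros(3),np.zeros(3),K(c),c['D'])[0].reshape(-1,2)
def ray(c,uv,z):
    u=cv2.undistortPoints(np.asarray(uv,float).reshape(-1,1,2),K(c),c['D']).reshape(-1,2)
    d=np.c_[u,np.ones(len(u))]@R.from_quat(c['rotation']).as_matrix().T
    z=np.broadcast_to(z,len(u))
    return c['position']+d*((z-c['position'][2])/d[:,2])[:,None]
E
python3 - <<'E'
from h import *
from station import imaging
for n in("scene","top","wrist"):
    c=imaging.camera_info(n); print(n,R.from_quat(c['rotation']).as_matrix().round(3).tolist())
    print(proj(c,[[0.22,-.691,.239],[0,0,0],[.5,0,0],[.5,.2,0]]).round(0).tolist())
E
```

```text
scene [[0.533, 0.737, -0.415], [0.846, -0.457, 0.276], [0.014, -0.498, -0.867]]
[[-436.0, 155.0], [110.0, 24.0], [212.0, 174.0], [296.0, 131.0]]
top [[0.002, -0.992, 0.123], [-1.0, -0.003, -0.001], [0.002, -0.123, -0.992]]
[[671.0, 403.0], [267.0, 494.0], [267.0, 247.0], [170.0, 246.0]]
wrist [[0.305, -0.91, -0.28], [-0.952, -0.292, -0.088], [-0.002, 0.293, -0.956]]
[[254.0, 259.0], [-221.0, 165.0], [-64.0, -85.0], [303.0, 226.0]]
```

```bash
cat > meas.py <<'E'
from h import *
def fitc(p):
    A=np.c_[2*p[:,:2],np.ones(len(p))]; s=np.linalg.lstsq(A,(p[:,:2]**2).sum(1),rcond=None)[0]
    return s[:2],np.sqrt(s[2]+s[0]**2+s[1]**2)
def ring(c,im,guess,r,z=0.04,tol=.012):
    g=cv2.cvtColor(im,cv2.COLOR_RGB2GRAY)
    v,u=np.nonzero(g>110); P=ray(c,np.c_[u,v],z)
    ctr=np.array(guess,float)
    for t in (tol*2,tol,.006,.004):
        d=np.linalg.norm(P[:,:2]-ctr,axis=1); m=abs(d-r)<t
        ctr,rr=fitc(P[m])
    return ctr,rr,m.sum()
E
python3 - <<'E'
from meas import *
from station import imaging
for n,uv in(("top",[(171,176),(270,189),(369,201),(268,186),(276,219),(293,290)]),("scene",[(340,171),(242,210),(130,262)])):
    c=imaging.camera_info(n); im=cv2.imread(f"pics/{n}0.png")[:,:,::-1].copy()
    g=ray(c,uv[:3],.04); print(n,g.round(4).tolist())
    for i in range(3): print(ring(c,im,g[i,:2],.079))
    print(ring(c,im,g[0,:2],.024))
    big=cv2.resize(im[120:310,150:430] if n=="top" else im[100:270,140:400],None,fx=2.8,fy=2.8,interpolation=cv2.INTER_CUBIC)
    cv2.imwrite(f"pics/{n}0c.png",big[:,:,::-1])
# handle by brown colour
for n in("top","scene"):
    c=imaging.camera_info(n); im=cv2.imread(f"pics/{n}0.png")
    h=cv2.cvtColor(im,cv2.COLOR_BGR2HSV); m=cv2.inRange(h,(0,60,20),(14,255,130))
    nn,l,st,ce=cv2.connectedComponentsWithStats(m)
    for i in range(1,nn):
        if st[i,4]>80:
            v,u=np.nonzero(l==i); P=ray(c,np.c_[u,v],.114)[:,:2]; mu=P.mean(0); w,V=np.linalg.eigh(np.cov((P-mu).T)); t=(P-mu)@V[:,1]
            print(n,st[i],mu.round(4),V[:,1].round(3),t.min().round(3),t.max().round(3))
E
```

```text
top [[0.6398, 0.193, 0.04], [0.614, -0.0053, 0.04], [0.5905, -0.2026, 0.04]]
(array([0.64051766, 0.19468933]), np.float64(0.07810243551369274), np.int64(513))
(array([ 0.61515177, -0.00413537]), np.float64(0.07787312569003202), np.int64(503))
(array([ 0.59090769, -0.20356282]), np.float64(0.07881828046664299), np.int64(515))
(array([0.6407022 , 0.19473482]), np.float64(0.022733859196174242), np.int64(124))
scene [[0.6419, 0.1941, 0.04], [0.6156, -0.0022, 0.04], [0.6006, -0.2063, 0.04]]
(array([0.64082366, 0.19544782]), np.float64(0.0782332874298044), np.int64(624))
(array([ 0.61445651, -0.00222832]), np.float64(0.07913238393186266), np.int64(539))
(array([ 0.58332133, -0.20325143]), np.float64(0.07881639127011278), np.int64(903))
(array([0.64025866, 0.19567912]), np.float64(0.02289435853790719), np.int64(151))
top [ 89  38  60  12 169] [0.8869 0.2751] [-0.11   0.994] -0.043 0.075
top [ 83  52  65   8 166] [0.8637 0.2818] [-0.074  0.997] -0.049 0.078
top [ 85  59  63  15 205] [0.84   0.2748] [0. 1.] -0.043 0.079
top [316 126  24  22 163] [ 0.6959 -0.1066] [0.483 0.876] -0.02 0.023
top [274 227  24  65 637] [ 0.4786 -0.0331] [-0.971 -0.241] -0.058 0.06
scene [205  34  42   9 123] [0.3029 0.1518] [0.688 0.726] -0.043 0.041
scene [160 119  62  54 701] [ 0.4915 -0.0329] [-0.973 -0.23 ] -0.063 0.069
scene [198 284  31  25 301] [ 0.7471 -0.1255] [0.365 0.931] -0.022 0.02
```

View pics/top0c.png

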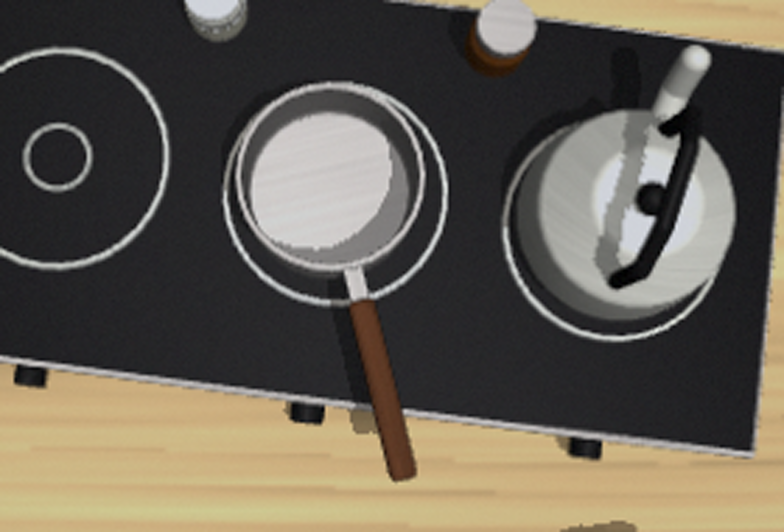

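View pics/scene0c.png

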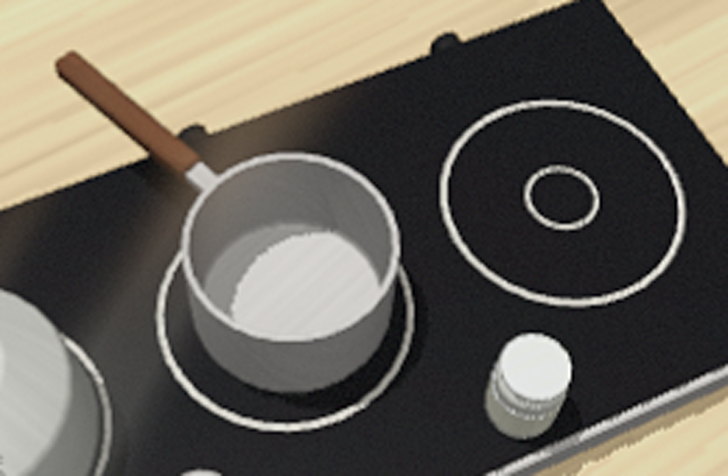

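```bash
python3 - <<'E'
from meas import *
from station import imaging
ct=imaging.camera_info("top"); cs=imaging.camera_info("scene")
# rim outer points
o=lambda p,x,y:(np.array(p)-.5*0)/2.8+[x,y]-.3
T=ray(ct,o([(237,178),(426,176),(330,82),(330,271)],150,120),.12)
S=ray(cs,o([(182,248),(401,246),(292,152),(292,343)],140,100),.12)
print(T.round(4),fitc(T)); print(S.round(4),fitc(S))
print("handle end", ray(ct,o([(401,480),(361,301)],150,120),.114).round(4), ray(cs,o([(68,58),(190,168)],140,100),.114).round(4))
E
```

```text
[[ 6.135e-01  6.070e-02  1.200e-01]
 [ 6.151e-01 -6.230e-02  1.200e-01]
 [ 6.774e-01  3.000e-04  1.200e-01]
 [ 5.531e-01  1.000e-04  1.200e-01]] (array([ 0.6152191 , -0.00076796]), np.float64(0.06183190804500816))
[[ 0.5872 -0.053   0.12  ]
 [ 0.6514  0.0531  0.12  ]
 [ 0.5638  0.0344  0.12  ]
 [ 0.6707 -0.0313  0.12  ]] (array([0.61710345, 0.00141282]), np.float64(0.06237470560719481))
handle end [[ 0.4194 -0.0456  0.114 ]
 [ 0.5341 -0.02    0.114 ]] [[ 0.4259 -0.0455  0.114 ]
 [ 0.5382 -0.0211  0.114 ]]
```

Emit:
move_arm(
  deltas=[
    [[10,34,8,-1,100],[20,68,16,-2,100],[30,102,24,-3,100],[40,136,30,-4,100],[50,170,30,-4.6,100]],
  ],
)

```text
time_s: 0.52
position: [0.27, -0.5196, 0.2701]
ee_rot: [0.994, 0.113, 0.0, 0.0]
wrist_force: [1.1, 0.3, -0.2]
width: 0.0856
```

Emit:
move_arm(
  deltas=[
    [[12,36,0,0,100],[24,72,0,0,100],[36,108,0,0,100],[48,144,0,0,100],[60,180,0,0,100]],
  ],
)

```text
time_s: 0.93
position: [0.3297, -0.3391, 0.2692]
ee_rot: [0.994, 0.113, -0.0, -0.0]
wrist_force: [1.1, -0.1, -0.4]
width: 0.0851
```

Emit:
move_arm(
  deltas=[
    [[12,36,0,0,100],[24,72,0,0,100],[36,108,0,0,100],[48,144,0,0,100],[60,180,0,0,100]],
  ],
)

```text
time_s: 1.35
position: [0.3897, -0.1591, 0.2693]
ee_rot: [0.994, 0.113, 0.0, 0.0]
wrist_force: [0.2, -0.4, -0.1]
width: 0.0852
```

Emit:
move_arm(
  deltas=[
    [[20,26,0,0,100],[40,53,0,0,100],[60,80,0,0,100],[80,107,0,0,100],[110,133,0,0,100]],
  ],
)

```text
time_s: 1.77
position: [0.4988, -0.0265, 0.2692]
ee_rot: [0.994, 0.114, -0.001, 0.0]
wrist_force: [0.8, -0.8, -0.6]
width: 0.0853
```

```bash
python3 - <<'E'
from meas import *
from station import monitor, imaging
s=monitor.observe(); c=imaging.camera_info("wrist"); im=imaging.snapshot("wrist"); cv2.imwrite("pics/w1.png",im[:,:,::-1])
print(s['position'],proj(c,[[.5,-.028,.114],[.616,0,.12],[.5,-.028,.087]]).round(1))
h=cv2.cvtColor(im,cv2.COLOR_RGB2HSV); m=cv2.inRange(h,(0,60,20),(14,255,130))
nn,l,st,ce=cv2.connectedComponentsWithStats(m)
for i in range(1,nn):
  if st[i,4]>200:
    v,u=np.nonzero(l==i); P=ray(c,np.c_[u,v],.114)[:,:2]; mu=P.mean(0); w,V=np.linalg.eigh(np.cov((P-mu).T))
    print(st[i],mu.round(4),V[:,1].round(3))
E
```

```text
[ 0.4987706  -0.0264987   0.26916267] [[255.9 176.2]
 [255.   38.2]
 [255.9 169.6]]
[ 246  137   21  116 2050] [ 0.4836 -0.0326] [-0.97  -0.245]
```

View pics/w1.png

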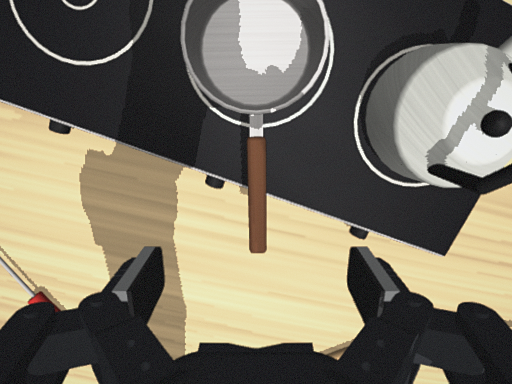

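Emit:
move_arm(
  deltas=[
    [[1,-1,-30,0.4,100],[1,-2,-60,0.8,100],[1,-2,-90,0.8,100],[1,-2,-115,0.8,100],[1,-2,-135,0.8,100]],
  ],
)

```text
time_s: 2.23
position: [0.4998, -0.0301, 0.1323]
ee_rot: [0.993, 0.12, -0.001, -0.0]
wrist_force: [-0.2, -0.1, -0.3]
width: 0.0857
```

Emit:
move_arm(
  deltas=[
    [[0,0,-13,0,100],[0,0,-25,0,100],[0,0,-35,0,100],[0,0,-39,0,100],[0,0,-39,0,100]],
  ],
)

```text
time_s: 2.65
position: [0.5002, -0.03, 0.0945]
ee_rot: [0.993, 0.121, -0.001, -0.0]
wrist_force: [0.7, 0.3, 0.3]
width: 0.0855
```

Emit:
move_arm(
  deltas=[
    [[0,1,0,0,70],[0,1.5,0,0,50],[0,1.5,0,0,40],[0,1.5,0,0,30],[0,1.5,0,0,30]],
  ],
)

```text
time_s: 3.07
position: [0.5009, -0.0284, 0.0958]
ee_rot: [0.993, 0.12, 0.0, 0.0]
wrist_force: [-0.7, -0.1, -0.8]
width: 0.0263
```

```bash
python3 - <<'E'
from station import monitor, imaging
import cv2
im=imaging.snapshot("wrist"); cv2.imwrite("pics/w2.png",im[:,:,::-1]); print(monitor.observe())
E
```

```text
{'time_s': 3.1167, 'joints': array([ 0.03257017,  0.56670768, -0.12610421,  2.22065847,  0.19135141,
        0.36326051, -1.58241465]), 'joint_vel': array([0.00158213, 0.00340662, 0.00120569, 0.00235439, 0.00249717,
       0.00014262, 0.00016227]), 'joint_efforts': array([-2.12059199e-02, -6.05390739e+01, -2.12197979e-01, -1.11761686e+01,
        4.14976981e-03,  6.92815252e-05,  7.02481684e-04]), 'position': array([ 0.50080433, -0.02846155,  0.09564382]), 'ee_rot': array([9.92720941e-01, 1.20436827e-01, 3.20992585e-04, 4.35569915e-05]), 'wrist_force': array([-0.17589515,  0.08865237, -0.47200003]), 'torque': array([-0.03248131, -0.06311167,  0.0111922 ]), 'width': 0.025488897289642494}
```

View pics/w2.png

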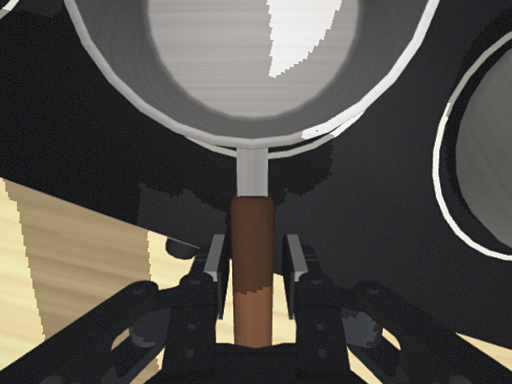

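Gripper is centred around the handle (handle columns 233–272, pads at ~226 and ~288). Closing fully.

Emit:
move_arm(
  deltas=[
    [[0,0,0,0,22],[0,0,0,0,15],[0,0,0,0,0],[0,0,0,0,0],[0,0,0,0,0]],
  ],
)

```text
time_s: 3.53
position: [0.5006, -0.0282, 0.0956]
ee_rot: [0.993, 0.121, 0.0, -0.0]
wrist_force: [-1.0, 0.6, 4.9]
width: 0.0172
```

```bash
python3 - <<'E'
from station import monitor, imaging
import cv2
for n in("top","scene"):
    im=imaging.snapshot(n); cv2.imwrite(f"pics/{n}2.png",im[:,:,::-1])
s=monitor.observe(); print(s['position'],s['wrist_force'],s['torque'],s['width'])
E
```

```text
[ 0.50062174 -0.02824308  0.09554916] [-0.90844606  0.89265807  5.17285065] [0.24018355 0.21970613 0.17267654] 0.016872943503339892
```

View pics/scene2.png

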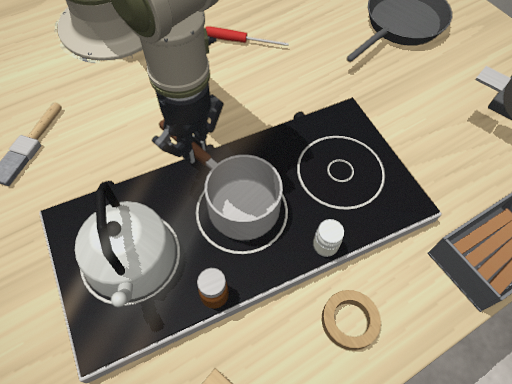

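Emit:
move_arm(
  deltas=[
    [[0,0,0.5,0,0],[0,0,0.5,0,0],[0,0,0.5,0,0],[0,0,0.5,0,0],[0,0,0.5,0,0]],
  ],
)

```text
time_s: 4.05
position: [0.5007, -0.0283, 0.0957]
ee_rot: [0.993, 0.121, -0.0, -0.0]
wrist_force: [0.1, 1.7, -1.7]
width: 0.0173
```

Emit:
move_arm(
  deltas=[
    [[0,0,-0.3,0,0],[0.3,2,-0.3,0,0],[0.7,6,-0.3,0,0],[1.5,12,-0.3,0,0],[2.5,20,-0.3,0,0]],
  ],
)

```text
time_s: 4.47
position: [0.5028, -0.0108, 0.0957]
ee_rot: [0.993, 0.118, -0.0, 0.001]
wrist_force: [-0.7, -5.2, 3.2]
width: 0.0167
```

Emit:
move_arm(
  deltas=[
    [[1,8,0,0,0],[2,16,0,0,0],[3,24,0,0,0],[4,32,0,0,0],[5,40,0,0,0]],
  ],
)

```text
time_s: 4.88
position: [0.508, 0.0299, 0.0956]
ee_rot: [0.993, 0.119, -0.0, 0.001]
wrist_force: [-1.1, -5.5, 3.5]
width: 0.0175
```

Emit:
move_arm(
  deltas=[
    [[1,8,0,0,0],[2,16,0,0,0],[3,24,0,0,0],[4,32,0,0,0],[5,40,0,0,0]],
  ],
)

```text
time_s: 5.3
position: [0.513, 0.0697, 0.0956]
ee_rot: [0.993, 0.119, -0.0, 0.001]
wrist_force: [-0.4, -5.1, 4.8]
width: 0.0171
```

Emit:
move_arm(
  deltas=[
    [[1,8,0.1,0,0],[2,16,0.1,0,0],[3,24,0.1,0,0],[4,32,0.1,0,0],[5,40,0.1,0,0]],
  ],
)

```text
time_s: 5.72
position: [0.518, 0.1099, 0.0957]
ee_rot: [0.993, 0.119, -0.001, 0.001]
wrist_force: [-0.5, -5.5, 3.5]
width: 0.0169
```

Emit:
move_arm(
  deltas=[
    [[1,8,0,0,0],[2,16,0,0,0],[3,24,0,0,0],[4,30,0,0,0],[4.5,35,0,0,0]],
  ],
)

```text
time_s: 6.13
position: [0.5226, 0.1452, 0.0956]
ee_rot: [0.993, 0.119, -0.0, 0.001]
wrist_force: [-0.8, -5.7, 3.7]
width: 0.0168
```

Emit:
move_arm(
  deltas=[
    [[0.5,4,0,0,0],[1,7,0,0,0],[1,9,0,0,0],[1,10,0,0,0],[1,10,0,0,0]],
  ],
)

```text
time_s: 6.55
position: [0.5237, 0.1552, 0.0957]
ee_rot: [0.993, 0.119, -0.0, 0.001]
wrist_force: [0.1, -5.2, 3.5]
width: 0.017
```

```bash
python3 - <<'E'
from station import monitor, imaging
import cv2
for n in("top","scene"):
    im=imaging.snapshot(n); cv2.imwrite(f"pics/{n}3.png",im[:,:,::-1])
    big=cv2.resize(im[90:290,80:340] if n=="top" else im[70:250,220:460],None,fx=3,fy=3,interpolation=cv2.INTER_CUBIC)
    cv2.imwrite(f"pics/{n}3c.png",big[:,:,::-1])
s=monitor.observe(); print(s['time_s'],s['position'],s['wrist_force'],s['torque'],s['width'])
E
```

```text
6.65 [0.52367431 0.1552026  0.0956397 ] [-0.28778306 -5.89743869  3.95880761] [-1.17668181 -0.08019869 -0.41119075] 0.01705232953074916
```

View pics/scene3c.png

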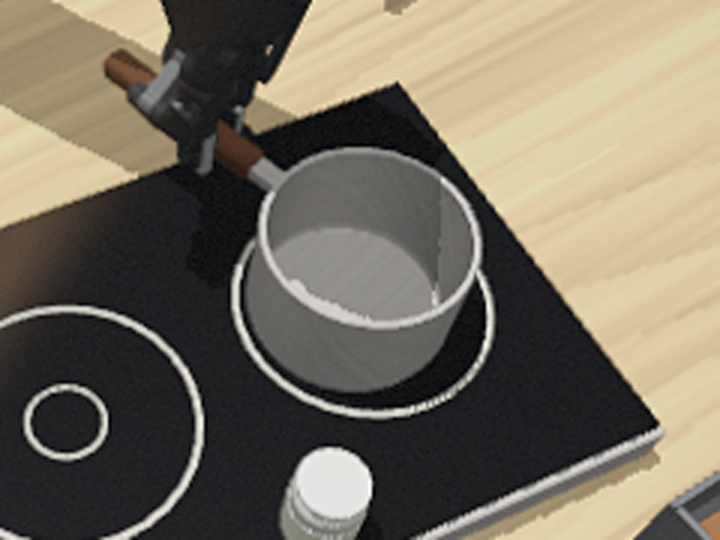

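View pics/top3c.png

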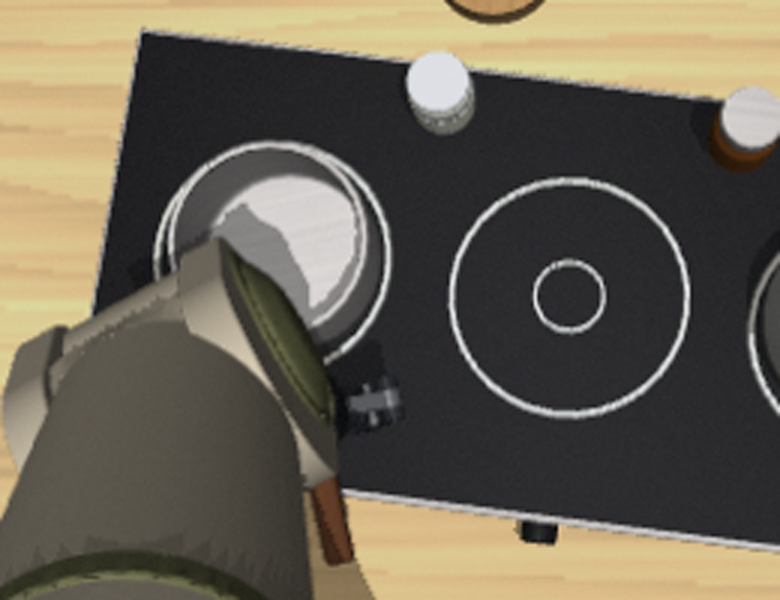

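```bash
python3 - <<'E'
from meas import *
from station import imaging
cs=imaging.camera_info("scene"); ct=imaging.camera_info("top")
o=lambda p,x,y:(np.array(p,float)+.5)/3+[x,y]-.5
S=ray(cs,o([(257,235),(482,250),(360,146),(372,328),(281,180),(462,190),(293,298),(450,308)],220,70),.12)
c0,r=fitc(S); print("pan scene",c0,r,np.linalg.norm(S[:,:2]-c0,axis=1).round(4))
T=ray(ct,o([(168,238),(367,232),(270,142),(340,166),(195,175),(350,290)],80,90),.12)
c1,r=fitc(T); print("pan top",c1,r,np.linalg.norm(T[:,:2]-c1,axis=1).round(4))
for n,c in(("scene",cs),("top",ct)):
    im=cv2.imread(f"pics/{n}3.png")[:,:,::-1].copy(); print(n,"midring",ring(c,im,(.615,-.003),.079),ring(c,im,(.615,-.003),.024))
E
```

```text
pan scene [0.6402399  0.18275879] 0.06245268015651734 [0.0635 0.0618 0.0628 0.0621 0.0604 0.0637 0.0633 0.0619]
pan top [0.63988648 0.18138683] 0.061179351616765236 [0.0618 0.0611 0.0601 0.0625 0.0609 0.0606]
scene midring (array([ 0.61549687, -0.00314527]), np.float64(0.07812860286146886), np.int64(743)) (array([ 0.61524191, -0.00291074]), np.float64(0.022891830442597235), np.int64(172))
top midring (array([ 0.6153092 , -0.00403324]), np.float64(0.07800835476151119), np.int64(561)) (array([ 0.6154839 , -0.00389774]), np.float64(0.022745244471631242), np.int64(132))
```

Emit:
move_arm(
  deltas=[
    [[0.2,3,0,0,0],[0.4,7,0,0,0],[0.5,11,0,0,0],[0.5,13,0,0,0],[0.5,13,0,0,0]],
  ],
)

```text
time_s: 7.07
position: [0.5243, 0.1692, 0.0956]
ee_rot: [0.993, 0.12, 0.0, 0.0]
wrist_force: [0.7, -4.6, 2.5]
width: 0.0167
```

```bash
python3 - <<'E'
from station import monitor, imaging
import cv2
for n in("top","scene"):
    im=imaging.snapshot(n); cv2.imwrite(f"pics/{n}4.png",im[:,:,::-1])
    big=cv2.resize(im[110:240,90:290] if n=="top" else im[100:220,280:440],None,fx=4,fy=4,interpolation=cv2.INTER_CUBIC)
    cv2.imwrite(f"pics/{n}4c.png",big[:,:,::-1])
s=monitor.observe(); print(s['time_s'],s['position'],s['wrist_force'],s['torque'],s['width'])
E
```

```text
7.1667 [0.52431928 0.16919233 0.0956338 ] [ 1.35890373 -5.12384505  3.66838329] [-0.91837262 -0.17621179 -0.37654268] 0.01724300597471015
```

View pics/scene4c.png

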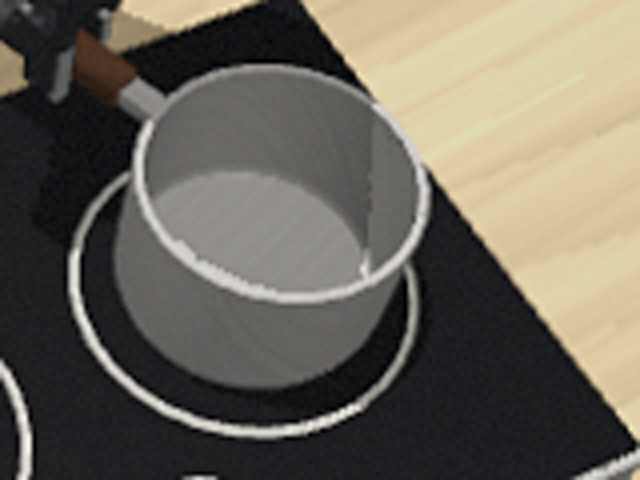

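View pics/top4c.png

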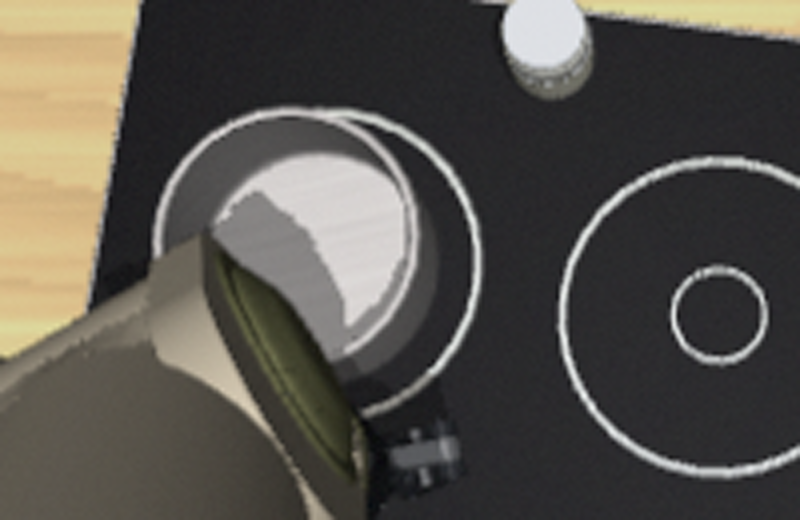

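```bash
python3 - <<'E'
from meas import *
from station import imaging
cs=imaging.camera_info("scene"); ct=imaging.camera_info("top")
o=lambda p,x,y:(np.array(p,float)+.5)/4+[x,y]-.5
S=ray(cs,o([(133,185),(431,200),(262,64),(295,301),(160,112),(400,110),(178,255),(395,268)],280,100),.12)
c0,r=fitc(S); print("pan scene",c0,r,np.linalg.norm(S[:,:2]-c0,axis=1).round(4))
T=ray(ct,o([(154,240),(418,235),(290,106),(380,142),(195,147),(402,295)],90,110),.12)
c1,r=fitc(T); print("pan top",c1,r,np.linalg.norm(T[:,:2]-c1,axis=1).round(4))
B=ray(cs,o([(115,265),(130,305),(170,350),(220,378),(265,388),(310,380)],280,100),.04)
print("base scene",fitc(B), np.linalg.norm(B[:,:2]-[.6405,.195],axis=1).round(4))
E
```

```text
pan scene [0.64058327 0.19851342] 0.06214170505104255 [0.0642 0.0613 0.0609 0.0621 0.0602 0.0648 0.0625 0.061 ]
pan top [0.6404559  0.19594617] 0.0610990469300422 [0.0614 0.0612 0.0612 0.0612 0.0607 0.0609]
base scene (array([0.63578524, 0.20797663]), np.float64(0.065719956626867)) [0.0585 0.0538 0.0512 0.053  0.0562 0.0577]
```

Emit:
move_arm(
  deltas=[
    [[0,0,0,0,30],[0,0,0,0,50],[0,0,0,0,70],[0,0,0,0,100],[0,0,0,0,100]],
  ],
)

```text
time_s: 7.58
position: [0.524, 0.1699, 0.0955]
ee_rot: [0.993, 0.121, -0.0, -0.0]
wrist_force: [-0.2, -0.1, -0.3]
width: 0.0729
```

```bash
python3 - <<'E'
from station import monitor, imaging
import cv2
im=imaging.snapshot("wrist"); cv2.imwrite("pics/w5.png",im[:,:,::-1])
s=monitor.observe(); print(s['time_s'],s['position'],s['wrist_force'],s['torque'],s['width'])
E
```

```text
7.6333 [0.52405022 0.16983255 0.09552886] [ 0.09842321 -0.87439438  0.04581407] [-0.02049567 -0.01031866 -0.01716847] 0.0797617220237381
```

View pics/w5.png

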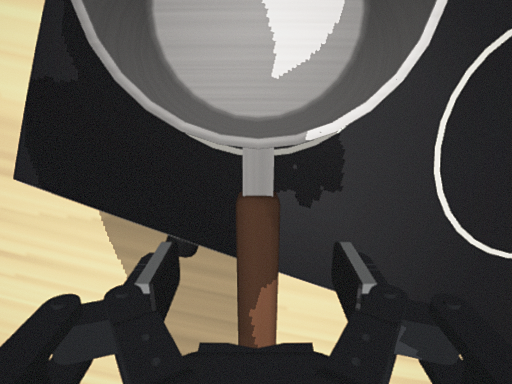

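The handle is free between the opened pads (handle columns 237–280, pads at ~165 and ~345). Going up and back for an unobstructed check.

Emit:
move_arm(
  deltas=[
    [[0,0,20,0,100],[0,0,50,0,100],[0,0,85,0,100],[0,0,120,0,100],[0,0,150,0,100]],
  ],
)

```text
time_s: 8.05
position: [0.524, 0.1697, 0.2478]
ee_rot: [0.993, 0.121, 0.0, -0.0]
wrist_force: [1.0, 0.0, -0.5]
width: 0.0852
```

Emit:
move_arm(
  deltas=[
    [[-25,-25,0,0,100],[-50,-50,0,0,100],[-75,-75,0,0,100],[-90,-110,0,0,100],[-100,-145,0,0,100]],
  ],
)

```text
time_s: 8.47
position: [0.4219, 0.0239, 0.2457]
ee_rot: [0.993, 0.122, -0.0, -0.0]
wrist_force: [1.3, -0.3, -0.2]
width: 0.0854
```

```bash
python3 - <<'E'
from station import monitor, imaging
import cv2
for n in("top","scene"):
    im=imaging.snapshot(n); cv2.imwrite(f"pics/{n}6.png",im[:,:,::-1])
    big=cv2.resize(im[110:240,90:290] if n=="top" else im[100:220,280:440],None,fx=4,fy=4,interpolation=cv2.INTER_CUBIC)
    cv2.imwrite(f"pics/{n}6c.png",big[:,:,::-1])
s=monitor.observe(); print(s['time_s'],s['position'],s['wrist_force'],s['width'])
E
```

```text
8.5667 [0.4215827  0.0197992  0.24568781] [-0.25170578  0.8676088   0.30793944] 0.08565051073819677
```

View pics/scene6c.png

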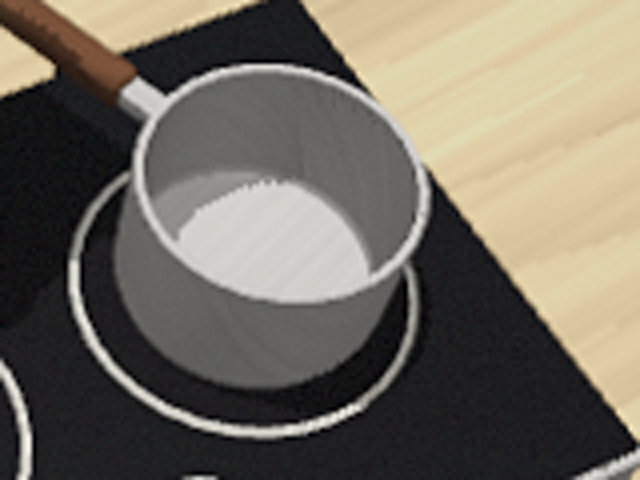

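View pics/top6c.png

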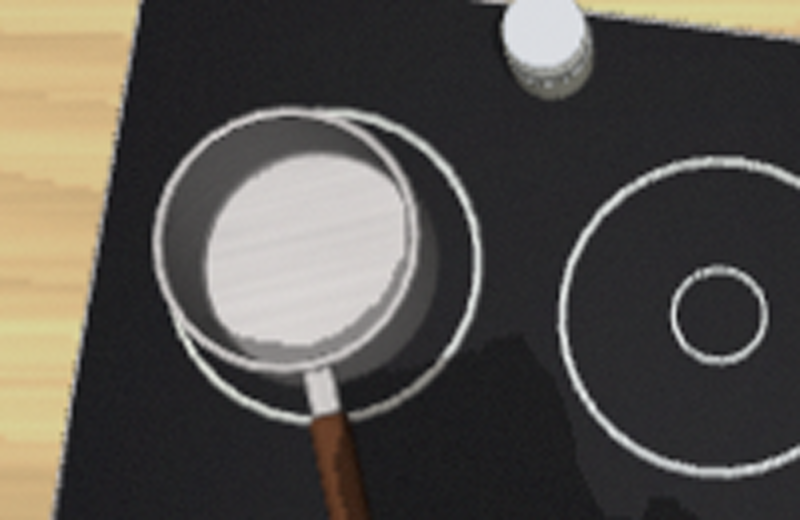

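```bash
python3 - <<'E'
from meas import *
from station import imaging
ref={}
for n in("scene","top"):
  c=imaging.camera_info(n)
  for k,g in((0,(.616,0)),(6,(.6405,.196))):
    im=cv2.imread(f"pics/{n}{k}.png",0).astype(np.float32)
    ctr=np.array(g)
    for it in range(4):
        a=np.deg2rad(np.arange(0,360,3)); rr=np.arange(.054,.0705,.00025)
        P=np.stack([ctr[0]+np.cos(a)[:,None]*rr,ctr[1]+np.sin(a)[:,None]*rr,np.full((len(a),len(rr)),.1195)],-1)
        uv=proj(c,P.reshape(-1,3)).reshape(len(a),len(rr),2).astype(np.float32)
        I=cv2.remap(im,uv[...,0],uv[...,1],cv2.INTER_LINEAR)
        G=cv2.GaussianBlur(I,(9,1),0); 
        # ridge = bright rim centre line
        j=G.argmax(1); r=rr[j]; ok=(j>2)&(j<len(rr)-3)
        pts=np.c_[ctr[0]+np.cos(a)*r,ctr[1]+np.sin(a)*r][ok]
        cc,R0=fitc(pts)
        for _ in range(5):
            res=np.linalg.norm(pts-cc,axis=1)-R0; m=abs(res)<max(.0012,1.5*np.median(abs(res))); cc,R0=fitc(pts[m])
        ctr=cc
    rg=ring(c,cv2.cvtColor(im.astype(np.uint8),cv2.COLOR_GRAY2RGB),(.6405,.195),.079)
    print(n,k,cc.round(4),R0.round(4),m.sum(),"ring",rg[0].round(4),rg[2])
  im=cv2.imread(f"pics/{n}6.png")[:,:,::-1].copy(); print(n,"kettle ring",ring(c,im,(.59,-.2035),.079)[0])
E
```

```text
scene 0 [0.6158 0.001 ] 0.0597 103 ring [0.6408 0.1954] 624
scene 6 [0.6396 0.1974] 0.0596 78 ring [0.641  0.1951] 387
scene kettle ring [ 0.57959964 -0.20302098]
top 0 [6.157e-01 2.000e-04] 0.0597 96 ring [0.6405 0.1947] 510
top 6 [0.6395 0.1964] 0.0596 89 ring [0.6423 0.1969] 441
top kettle ring [ 0.59117722 -0.20360323]
```

```bash
python3 - <<'E'
import cv2
a=cv2.imread("pics/scene0.png",0);b=cv2.imread("pics/scene6.png",0)
e=lambda i:cv2.Canny(i,60,150)
# kettle shift via template match
t=a[185:305,75:180]; r=cv2.matchTemplate(b[175:315,65:190],t,cv2.TM_CCOEFF_NORMED); print(cv2.minMaxLoc(r))
E
```

```text
(0.3026861250400543, 0.999661922454834, (0, 20), (10, 10))
```

View pics/scene6.png

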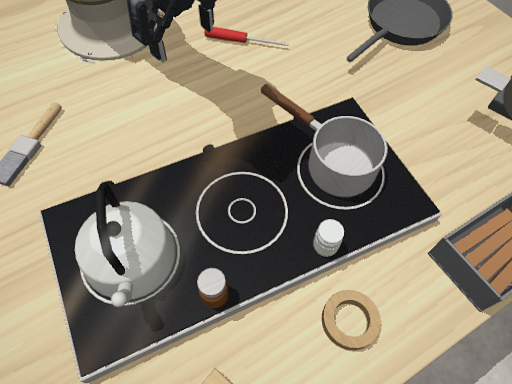

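The pan stands upright on the free ring (pan centre about (346,155), ring around it). The kettle's template match shows zero shift, and the gripper is clear at (180,25).

```bash
python3 - <<'E'
from station import monitor, robot
s=monitor.observe(); print(s['time_s'],abs(s['joint_vel']).max(),s['wrist_force'])
print(robot.sign_off())
E
```

```text
8.5667 0.0900443545619261 [-0.25170578  0.8676088   0.30793944]
the job is handed in; nothing more can be done
None
```

The saucepan now stands on the empty ring, released and upright. I handed the job in at 8.6 s of the 32 s allowed.

I gripped the handle from above and slid the pan about 200 mm along the plate. The upward force read at the wrist was about 2.5 to 5 N during the slide, so the tool pressed lightly down on the handle. I then opened the fingers and backed the arm off.

**Centring:** averaged over both cameras, the pan's rim centre is at (0.6395, 0.197) m. The free ring measured before the move is at about (0.6407, 0.195) m, so the pan is roughly 2 mm off centre. The calibration is only good to about 2 mm, so I did not nudge it further.

**Other checks:**
- The kettle matches its starting picture with zero pixel shift.
- The tin and jar look to be where they were.
- The gripper was clear of everything. The wrist force was under 1 N, and the arm was just settling at 0.09 rad/s.

**Disagreements:**
- My fit of the pan's base from one side view gave a poor result (radius 66 mm, centre about 14 mm away). I relied on the rim fit instead, which agreed to 1 mm between the two cameras.
- After the move, the top camera's ring fit read about 2 mm differently, because the pan partly hides the ring.

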